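# Shut and pin the register press

## Robot

A 6-joint arm with a two-finger parallel gripper is mounted at the origin on the work surface. World frame = base frame: x ahead of the robot, y to its left, z up, the work surface at z = 0. Lengths are in m, angles in rad, forces in N, time in s.
With the tool pointing down it reaches from about 0.35 to 0.975 m from the base axis. Payload 4.9 kg.
Tool frame: the origin (TCP) lies at the very end of the fingers, on their centre line; the grasp point (between the pads) lies 19 mm behind it; y points along the fingers, z is the direction in which the jaws open and shut, and the axes are right-handed (so a half turn about y gives the same grasp; the last joint's range is limited). The gripper opens to 85 mm and grips with 20 to 120 N. Pads are 22 mm wide; open, the fingers measure 114 mm over their backs; the gripper's body (76 mm by 85 mm) begins 54 mm behind the grasp point. The pads swing forward as they close: fully open they stand 13 mm farther back than shut.
Start: joints at [1.222, 0.053, 1.613, -0, 1.476, -0.119], TCP at [0.142, 0.609, 0.231] pointing down, gripper open.
Joint ranges: [-3.01, 3.01], [-1.01, 2.22], [0.06, 2.58], [-1.02, 4.17], [0.09, 2.62], [-3.14, 3.14]. Speed limits (rad/s): [2.57, 2.57, 3.14, 3.14, 3.14, 3.14].

## Interface

Orientations are given as a rotation vector (axis times angle).
In Python, from station import monitor, viewer, ticket gives the robot as it stands.
- The arm moves only by the tool servo_tool, never from a script. Its argument "commands" is one flat list of numbers, 7 for each row, row after row: the turn, a rotation vector about the tool's x, y, z in rad, then the shift along the tool's x, y, z in cm, then the opening, from 0 (shut) to 1 (fully open). In form: [rx, ry, rz, dx, dy, dz, claw, rx, ry, rz, dx, dy, dz, claw, ...]. A call has 1 to 20 rows; each row shifts and turns the pose as measured when the row begins, along the tool's axes as they then stand; what a row does not reach is not made up. A row lasts 1/10 s, in which the tool goes at most 50 mm and 8.59 degrees, less where a joint would pass 70% of its speed; a pose out of reach is approached as far as the arm can. A call is refused whole if a number of a shift passes 5 or a number of a turn 0.15, either way. A call with a gripper value outside its range is refused whole. The fingers move at their own pace and stop on an object; "grip_force" is the grip in N (left out, the last holds). Time passes only in rows, so rows that do not move let the fingers close. It gives the time, the measured TCP pose, the force and the opening at its end, in the units of the state.
- monitor.get_obs(): the state, without advancing time (a new reading comes with each control period).
- viewer.get_image(name): name is "scene" or "top" or "wrist"; returns a dict with "frame" (480x640x3 uint8, red, green, blue), "depth" (480x640 float32, m along the optical axis (not along the pixel's ray), 0 where there is no reading), "camera_matrix" (3x3 intrinsics, pixels), "cam_to_world" (4x4, takes a point from camera to world coordinates). Camera axes: x right, y down, z forward; pixel columns grow to the right and rows downward; lengths in m; the calibration is good to about 2 mm. A picture is of the moment at which its call begins.
- ticket.finish_job(): hands the job in, once; it reports no verdict.
The state is a dict: "t": time; "q": joint angles; "dq": joint speeds; "effort": joint torques, N m; "tool_pos": TCP position; "tool_rot": TCP orientation; "contact_force": force on the tool from outside, world axes, zero at the start; "wrist_torque": the same for the moment, N m; "opening": finger opening in m.
Only numpy, scipy, OpenCV 4.12 (cv2) and the standard library are available. Lean on these libraries where they do the work, as an engineer would, in place of code of your own. Each camera call takes 0.05 s, during which the arm holds its last target.

## Task

Swing the blue top plate of the register press all the way down on its hinge, take the red-handled pin from its wooden stand, and push it through the hole in the plate into the socket beneath. Finish still holding the pin's red handle and pressing it down as far as it will go, so that its collar squeezes the sprung plate fully shut; do not let go. Leave the tape roll, the mug and the stamp where they are.

Things in the scene. Friction and masses are not known exactly. Their poses are not given: they have to be found in the camera images.
- press: Register press, fixed to the desk: grey base 170 (x) by 210 (y) by 12 mm with a closed red book on it (top 38 mm above the desk), hinge lugs 52 mm high along its +y edge and a square steel socket post 44 by 44 mm, 38 mm high, near its -y edge. Origin: centre of its underside, on the desk; x along the hinge line, z up. Its place and yaw vary.
- press_hinge (a point): Middle of the blue plate's hinge line: 43 mm above the desk, 85 mm to the +y side of the press's origin; the line runs along the press's x. The plate is 130 mm wide along the line, 6 mm thick (3 mm either side of the line) and reaches 185 mm from it, towards the press's -y when shut.
- leaf (a joint): Spring travel of the blue plate on its frame, about the same hinge line (rad): 0 = sprung up, 0.1 rad more open than the frame; 0.10 = pressed flat onto the frame. So the plate's angle to level is frame + 0.1 - leaf. The spring is stiff: with the frame down, the travel starts at about 1 N pressed on the plate's hole, is full at about 10 N, and springs back when let go.
- frame (a joint): Opening angle of the steel hinge frame (two side straps) that carries the blue plate (rad): 0 = fully down, hard stop; grows as the free edge rises; stop at 1.65. Stiff hinge (about 0.2 N m): the raised plate stays where it is left, and sinks from small angles. With the frame down and the plate left alone the plate slopes 0.1 rad and its hole is 16 mm above its shut height.
- leaf_hole (a point): Centre of the round 15 mm through hole in the blue plate, at its upper (outer) face, 160 mm from the hinge line, mid-width. z axis: normal of the plate, up when shut. 46 mm above the desk when shut.
- socket_mouth (a point): Centre of the mouth of the round 14 mm blind hole in the socket post, 38 mm above the desk, 26 mm deep, straight down. When the plate is down its hole lies right above.
- stand: Wooden block 60 by 60 by 45 mm high, fixed to the desk, with an upright 11.8 mm hole in the middle of its top that holds the pin. Origin: centre of its underside.
- pin_grip (a point): Centre of the pin's round red handle (diameter 18, length 40 mm). Pin: 80 mm long, 90 g, upright in the stand at first. Steel collar, diameter 34, 7 mm thick: top 20, underside 27 mm below this point; then a shank, diameter 10, 33 mm long, last 5 mm tapered to 6. In the stand the collar rests on the block. In the socket the tip bottoms just as the plate is shut. z: up along the pin.
- pin_tip (a point): The pin's tip: middle of the end of the shank, 60 mm below the handle's centre along the pin.
- tape: Bystander: clear tape roll lying flat, 84 mm across, 24 mm high. Origin: centre of its underside.
- mug: Bystander: white mug, 76 mm across, 85 mm high, handle towards its +y. Origin: centre of its underside.
- stamp: Bystander: wooden hand stamp, 60 by 35 mm, 60 mm high with its knob. Origin: centre of its underside.

How it is judged:
By the outcome, as a careful person would: the job done as asked, in the order asked, and still so for the second after the job is handed in, while the arm keeps its last pose, push and grip.
It also fails if it takes over 53 s, if anything falls off the work surface, if the arm or the gripper's body presses on something with over 40 N, if the wrist force passes 120 N, or if a joint passes its speed limit or range.

## Working session

There is one attempt and no reset: what is moved stays moved. The work goes in short steps, Python scripts to look and compute and a tool call to move; the robot and the scene stay as the last step left them, time stands still between calls to the robot, and variables do not carry over. Pictures are saved under pics/ and viewed, and the job is handed in when it is done.

Besides the shell and the picture viewer there is one more tool, called after ">>>" in YAML: its name, and indented under it one key for each argument. servo_tool: Moves the arm, as the interface text tells. Its arguments: {"type":"object","properties":{"commands":{"type":"array","items":{"type":"number"}},"grip_force":{"type":"number"}},"required":["commands"]}

```bash
ls; mkdir -p pics; python3 - <<'E'
from station import monitor, viewer
import cv2,numpy as np
print(monitor.get_obs())
for n in ["scene","top","wrist"]:
    d=viewer.get_image(n)
    cv2.imwrite(f"pics/{n}0.png",d["frame"][:,:,::-1])
    np.savez(f"pics/{n}0.npz",**d)
    print(n,d["camera_matrix"].round(1).tolist(),d["cam_to_world"].round(3).tolist())
E
```

```text
pics
{'t': 0.0, 'q': array([ 1.22199018e+00,  5.33914554e-02,  1.61428498e+00,  1.79852515e-05,
        1.47601502e+00, -1.18992124e-01]), 'dq': array([-0.00135241, -0.00020432,  0.000502  ,  0.00177853,  0.00213008,
        0.00118343]), 'effort': array([-1.01888570e-03, -3.93691671e+01, -3.70169950e+01, -8.96865072e-05,
        6.87075168e-03,  1.77015232e-05]), 'tool_pos': array([0.14214822, 0.60798068, 0.23004697]), 'tool_rot': array([-1.56529476,  0.180872  , -0.18007889]), 'contact_force': array([-1.3416607 , -0.39657839, -0.57945033]), 'wrist_torque': array([0.03652687, 0.04498852, 0.02910909]), 'opening': 0.08522492055336578}
scene [[509.8, 0.0, 320.3], [0.0, 509.8, 243.6], [0.0, 0.0, 1.0]] [[0.688, 0.456, -0.565, 1.15], [0.726, -0.45, 0.52, -0.549], [-0.017, -0.767, -0.641, 0.769], [0.0, 0.0, 0.0, 1.0]]
top [[493.6, 0.0, 317.6], [0.0, 493.6, 243.5], [0.0, 0.0, 1.0]] [[0.008, -0.994, 0.113, 0.458], [-1.0, -0.009, -0.01, 0.019], [0.011, -0.112, -0.994, 0.98], [0.0, 0.0, 0.0, 1.0]]
wrist [[334.7, 0.0, 317.2], [0.0, 334.7, 235.4], [0.0, 0.0, 1.0]] [[0.228, 0.939, 0.256, 0.077], [0.974, -0.22, -0.061, 0.623], [-0.001, 0.263, -0.965, 0.373], [0.0, 0.0, 0.0, 1.0]]
```

View pics/scene0.png

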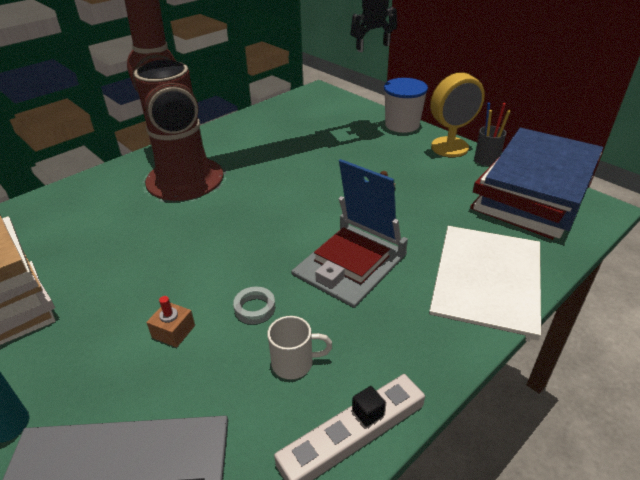

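View pics/top0.png

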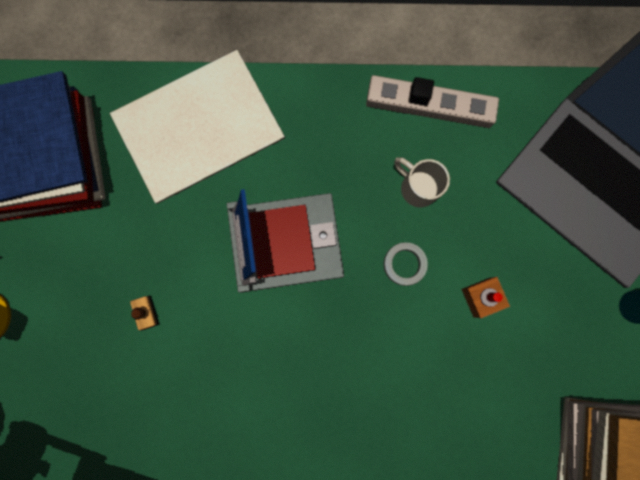

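View pics/wrist0.png

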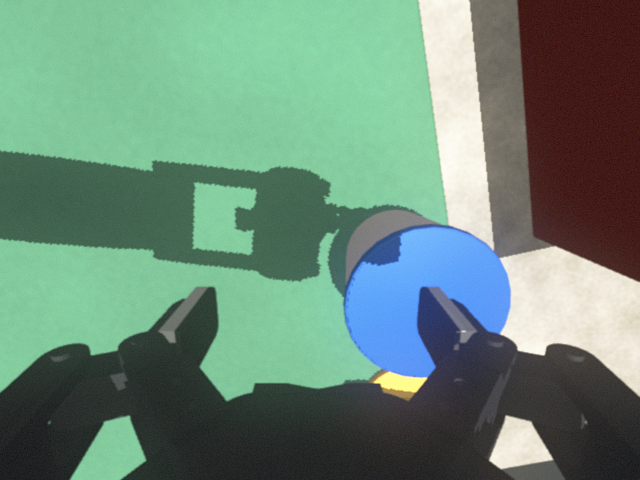

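The press is near top pixel (285,240), with the blue plate upright at (247,235) and the socket hole at (323,235). The pin stands at top (495,297) and scene (165,305). The tape, mug and stamp are at top (406,264), (425,183) and (143,312).

```bash
cat > h.py <<'E'
import numpy as np, cv2
from scipy.spatial.transform import Rotation as R
def load(n): return dict(np.load(f"pics/{n}.npz"))
def ray(d,uv):
    K=d["camera_matrix"];T=d["cam_to_world"]
    r=np.linalg.inv(K)@np.array([uv[0],uv[1],1.]); return T[:3,3],T[:3,:3]@r
def onz(d,uv,z):
    o,r=ray(d,uv); return o+r*(z-o[2])/r[2]
def tri(d1,u1,d2,u2):
    o1,r1=ray(d1,u1);o2,r2=ray(d2,u2)
    A=np.stack([r1,-r2],1);s=np.linalg.lstsq(A,o2-o1,rcond=None)[0]
    p,q=o1+r1*s[0],o2+r2*s[1]; return (p+q)/2,np.linalg.norm(p-q)
def cloud(d):
    K=d["camera_matrix"];T=d["cam_to_world"];z=d["depth"];v,u=np.mgrid[:z.shape[0],:z.shape[1]]
    P=np.stack([(u-K[0,2])/K[0,0]*z,(v-K[1,2])/K[1,1]*z,z],-1)
    return P@T[:3,:3].T+T[:3,3]
def hsv(d): return cv2.cvtColor(d["frame"],cv2.COLOR_RGB2HSV)
def red(d):
    h=hsv(d);return ((h[...,0]<8)|(h[...,0]>172))&(h[...,1]>180)&(h[...,2]>60)
def blue(d):
    h=hsv(d);return (h[...,0]>100)&(h[...,0]<125)&(h[...,1]>140)
def snap(n,name):
    from station import viewer
    d=viewer.get_image(n);np.savez(f"pics/{name}.npz",**d);cv2.imwrite(f"pics/{name}.png",d["frame"][:,:,::-1]);return d
E
python3 - <<'E'
from h import *
np.set_printoptions(precision=4,suppress=True)
s=load("scene0");t=load("top0")
for n,d in(("scene",s),("top",t)):
    for nm,m in(("red",red(d)),("blue",blue(d))):
        k,l,st,c=cv2.connectedComponentsWithStats(m.astype(np.uint8))
        for i in range(1,k):
            if st[i,4]>40:
                C=cloud(d)[(l==i)&(d["depth"]>0)]
                print(n,nm,st[i],c[i].round(1),np.percentile(C,[5,50,95],axis=0).tolist() if len(C) else None)
E
```

```text
scene red [494 102  12  35  96] [499.7 117.1] [[0.25055191737854104, 0.6957793981829931, -0.13742687902341333], [0.5343637037839211, 0.7048352755410685, 0.11572906848733511], [0.5379964048132465, 1.276662371347831, 0.15986564546372248]]
scene red [ 316  235   65   41 1252] [348.3 254.4] [[0.5198075263128319, 0.02673917017385537, 0.03683586182641423], [0.5756775352110212, 0.06184280779125728, 0.03906296932172176], [0.6291678804610406, 0.09789054959383274, 0.0413682140814614]]
scene red [160 296  11  20 140] [165.2 305.4] [[0.46236895995304694, -0.3233635941808945, 0.060049213546277826], [0.47170529780000786, -0.31819541459448786, 0.08198019484834462], [0.47524013120112085, -0.31145393070982835, 0.09445029004138668]]
scene blue [384  78  44  20 698] [405.4  87.3] [[0.16902951762748095, 0.6170977218629565, 0.12486210267439724], [0.22789613772727785, 0.669200865731902, 0.1308360750204171], [0.2795279962645031, 0.7301904281911925, 0.13339561670855382]]
scene blue [ 340  160   55   78 2551] [368.5 197.2] [[0.5063008336558735, 0.11342987700306109, 0.06397323614814758], [0.5644625638014322, 
[... 818 characters left out ...]
92  11  10  83] [497.  296.8] [[0.45974033536405284, -0.3209910815912481, 0.08775048876006343], [0.4651745589714274, -0.3132753641711805, 0.09235537310528052], [0.4722971480824453, -0.3061730408484934, 0.09525742439170576]]
top blue [   0   72   87  129 8541] [ 37.1 136.7] [[0.6553235768340431, 0.4510422513164741, 0.11187067269029585], [0.7429210198746072, 0.5168240993011656, 0.11463734062790387], [0.8432027292046966, 0.5757150980345032, 0.11719049053882569]]
top blue [236 190  20  88 740] [245.9 235.3] [[0.5015923093908463, 0.11164535774462359, 0.10692022819083125], [0.5588283174182185, 0.1254671365658671, 0.21526406084210103], [0.6186528725745438, 0.14360010936097875, 0.22617528543479035]]
```

```bash
python3 - <<'E'
from h import *
s=load("scene0");t=load("top0")
def crop(d,x,y,w,h,k,f):cv2.imwrite(f,cv2.resize(d["frame"][y:y+h,x:x+w,::-1],None,fx=k,fy=k,interpolation=cv2.INTER_CUBIC))
a=[(t,225,185,125,110,"a1"),(s,285,155,125,150,"a2"),(t,455,265,70,60,"a3"),(s,135,285,70,65,"a4")]
for d,x,y,w,h,n in a: crop(d,x,y,w,h,3 if w>100 else 5,f"pics/{n}.png")
ims=[cv2.resize(cv2.imread(f"pics/{n}.png"),(380,290)) for *_,n in a]
cv2.imwrite("pics/m0.png",np.vstack([np.hstack(ims[:2]),np.hstack(ims[2:])]))
E
```

```text
(no output)
```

View pics/m0.png

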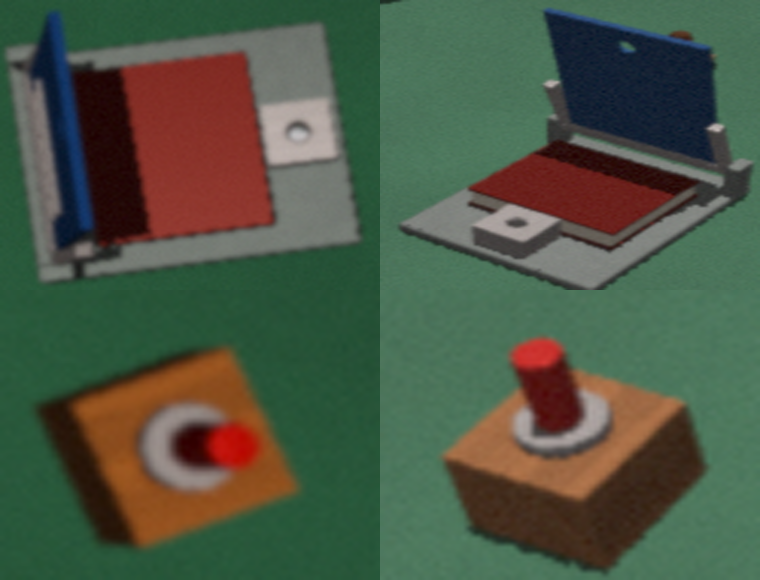

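```bash
python3 - <<'E'
from h import *
np.set_printoptions(precision=4,suppress=True)
s=load("scene0");t=load("top0")
print("socket",tri(t,(323.4,234.7),s,(330.1,269.8)),onz(t,(323.4,234.7),.038),onz(s,(330.1,269.8),.038))
# book red region edges, press base corners from top view (crop coords)
f=lambda x,y:(225+x*125/380,185+y*110/290)
c=[onz(t,f(x,y),.012)[:2] for x,y in((322,24),(360,240),(40,282),(5,46))]
c=np.array(c);print("base corners",c, [np.linalg.norm(c[i]-c[(i+1)%4]) for i in range(4)],c.mean(0))
e=(c[0]-c[3]+c[1]-c[2]);print("yaw of +y dir (deg)",np.degrees(np.arctan2(-e[1],-e[0])))
# pin
g=lambda x,y:(455+x*70/380,265+(y-290)*60/290)
k=lambda x,y:(135+(x-380)*70/380,285+(y-290)*65/290)
print("pin top",tri(t,g(234,447),s,k(538,354)),onz(t,g(234,447),.092),onz(s,k(538,354),.092))
print("collar",onz(t,g(189,447),.052),onz(s,k(562,419),.052))
sc=[onz(t,g(x,y),.045)[:2] for x,y in((232,348),(298,490),(142,548),(72,404))]
print("stand top",np.array(sc),np.mean(sc,0))
# plate plane by depth from scene
for n,d,b in(("s",s,(340,160,395,238)),("t",t,(236,190,256,278))):
    m=np.zeros((480,640),bool);m[b[1]:b[3],b[0]:b[2]]=1
    m&=blue(d)&(d["depth"]>0)
    m=cv2.erode(m.astype(np.uint8),np.ones((5,5)))>0
    P=cloud(d)[m]
    if len(P)<20: continue
    for _ in range(4):
        cc=P.mean(0);n_=np.linalg.svd(P-cc)[2][2];r=(P-cc)@n_;P=P[abs(r)<max(.003,2*r.std())]
    print(n,cc,n_,r.std(),P.max(0),P.min(0),"ang",np.degrees(np.arccos(abs(n_[2]))))
E
```

```text
socket (array([ 0.5826, -0.0012,  0.0387]), np.float64(0.0013163741190911123)) [ 0.5823 -0.0017  0.038 ] [ 0.5825 -0.0002  0.038 ]
base corners [[ 0.6676 -0.0168]
 [ 0.5043 -0.0421]
 [ 0.4716  0.1632]
 [ 0.6486  0.1906]] [np.float64(0.16524437142143097), np.float64(0.20784583882657176), np.float64(0.17912590636496684), np.float64(0.20826805087383493)] [0.573  0.0737]
yaw of +y dir (deg) 97.14189185259471
pin top (array([ 0.4647, -0.3152,  0.0903]), np.float64(0.0014501029055490502)) [ 0.4643 -0.3152  0.092 ] [ 0.467  -0.3152  0.092 ]
collar [ 0.4644 -0.3146  0.052 ] [ 0.4666 -0.3152  0.052 ]
stand top [[ 0.5033 -0.3334]
 [ 0.4481 -0.3546]
 [ 0.4253 -0.2995]
 [ 0.4809 -0.2766]] [ 0.4644 -0.3161]
s [0.5705 0.1343 0.1437] [ 0.1481 -0.9661 -0.2115] 0.0010397946285871241 [0.6231 0.156  0.2222] [0.507  0.1082 0.0626] ang 77.79082540427547
t [0.5513 0.1227 0.2112] [-0.1516  0.9607  0.2326] 0.0008498602401300994 [0.6124 0.1438 0.2277] [0.5006 0.1111 0.1347] ang 76.55017768078751
```

```bash
cat >> h.py <<'E'
def tool():
    from station import monitor
    o=monitor.get_obs();return o,np.array(o["tool_pos"]),R.from_rotvec(o["tool_rot"])
def target_rot(yaw):  # tool y down, tool z (jaw) at world yaw
    y=np.array([0,0,-1.]);z=np.array([np.cos(yaw),np.sin(yaw),0]);x=np.cross(y,z)
    return R.from_matrix(np.stack([x,y,z],1))
def go(p,yaw=None):
    o,P,Q=tool();rt=Q if yaw is None else target_rot(yaw)
    print("t",round(o["t"],2),"pos",P.round(4),"F",o["contact_force"].round(1),"open",round(o["opening"],4))
    print(" shift cm (tool axes)",(Q.inv().apply(np.array(p)-P)*100).round(2)," turn",(Q.inv()*rt).as_rotvec().round(3))
E
python3 - <<'E'
from h import *
o,P,Q=tool();print(Q.as_matrix().round(3))
u=np.radians(8.8)
for y in(0,90,180,-90):
    print(y,(Q.inv()*target_rot(u+np.radians(y))).as_rotvec().round(3))
E
```

```text
[[ 0.974 -0.001  0.228]
 [-0.228 -0.002  0.974]
 [-0.    -1.    -0.002]]
0 [2.000e-03 1.187e+00 1.000e-03]
90 [ 0.002 -0.383 -0.   ]
180 [ 1.000e-03 -1.954e+00 -2.000e-03]
-90 [1.000e-03 2.758e+00 2.000e-03]
```

>>> servo_tool:
  commands: [0,-0.128,0,3,0,-2,0,0,-0.128,0,3,0,-2,0,0,-0.128,0,3,0,-2,0,0,0,0,0,0,0,0]
  grip_force: 40

```text
t: 0.55
tool_pos: [0.2264, 0.5376, 0.2282]
tool_rot: [-1.571, -0.135, 0.138]
contact_force: [0.0, 0.6, 0.1]
opening: 0.028
```

```bash
python3 - <<'E'
from h import *
go([.5534,.1866,.18],np.radians(98.8))
E
```

```text
t 0.55 pos [0.2264 0.5376 0.2282] F [0.  0.6 0.1] open 0.028
 shift cm (tool axes) [ 26.16   4.91 -40.2 ]  turn [ 0.004  0.02  -0.002]
```

>>> servo_tool:
  commands: [0,0.02,0,2.6,0,-4,0,0,0,0,2.6,0,-4,0,0,0,0,2.6,0,-4,0,0,0,0,2.6,0,-4,0,0,0,0,2.6,0.5,-4,0,0,0,0,2.6,0.5,-4,0,0,0,0,2.6,0.5,-4,0,0,0,0,2.6,1,-4,0,0,0,0,2,1,-3,0,0,0,0,0,0,0,0]

```text
t: 1.55
tool_pos: [0.511, 0.2195, 0.1906]
tool_rot: [-1.568, -0.114, 0.118]
contact_force: [-0.7, 0.3, -0.3]
opening: -0.0002
```

```bash
python3 - <<'E'
from h import *
go([.5534,.1866,.18],np.radians(98.8))
snap("scene","scene1");snap("wrist","wrist1")
a=[cv2.imread(f"pics/{n}1.png") for n in("scene","wrist")]
cv2.imwrite("pics/m1.png",np.hstack([cv2.resize(x,(400,300)) for x in a]))
E
```

```text
t 1.55 pos [0.511  0.2195 0.1906] F [-0.7  0.3 -0.3] open -0.0002
 shift cm (tool axes) [ 3.71  1.05 -3.87]  turn [ 0.    -0.006 -0.003]
```

View pics/m1.png

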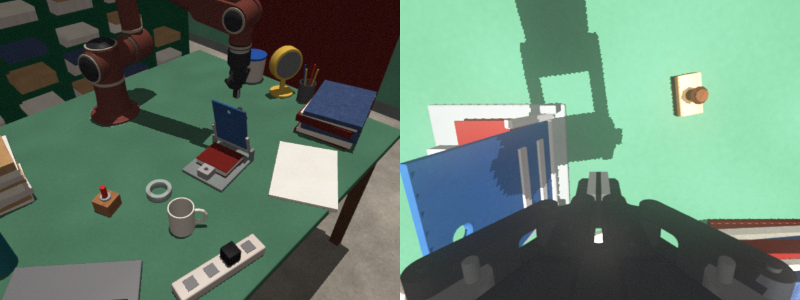

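>>> servo_tool:
  commands: [0,0,0,3.5,0.5,-3.2,0,0,0,0,0.3,0,-3,0,0,0,0,0,0,-1.2,0,0,0,0,0,0,-1.2,0,0,0,0,0,0,0,0]

```text
t: 2.15
tool_pos: [0.5587, 0.1484, 0.1875]
tool_rot: [-1.562, -0.124, 0.127]
contact_force: [-0.4, 0.1, -0.1]
opening: -0.0002
```

```bash
cat >> h.py <<'E'
H=np.array([.558,.157,.043]);U=np.array([np.cos(np.radians(8.8)),np.sin(np.radians(8.8)),0]);V=np.array([-U[1],U[0],0])
def uvz():
    o,P,Q=tool();print("t",round(o["t"],2),"u,v,z",((P-H)@U).round(4),((P-H)@V).round(4),P[2].round(4),"F(u,v,z)",(o["contact_force"]@U).round(1),(o["contact_force"]@V).round(1),o["contact_force"][2].round(1),"turnfix",(Q.inv()*target_rot(np.radians(98.8))).as_rotvec().round(3))
E
python3 -c "
from h import *
uvz()"
```

```text
t 2.15 u,v,z -0.0006 -0.0086 0.1875 F(u,v,z) -0.4 0.1 -0.1 turnfix [-0.005  0.006 -0.001]
```

>>> servo_tool:
  commands: [0,0,0,0,0,-1.3,0,0,0,0,0,0,-1.3,0,0,0,0,0,0.1,-1.3,0,0,0,0,0,0.5,-1.3,0,0,0,0,0,0.6,-1.3,0]

```text
t: 2.65
tool_pos: [0.569, 0.0841, 0.176]
tool_rot: [-1.559, -0.131, 0.129]
contact_force: [-0.5, 0.5, -0.8]
opening: -0.0003
```

```bash
python3 -c "
from h import *
uvz()
snap('scene','scene2')"
```

```text
t 2.65 u,v,z -0.0003 -0.0737 0.176 F(u,v,z) -0.4 0.6 -0.8 turnfix [-0.007  0.012  0.002]
```

View pics/scene2.png

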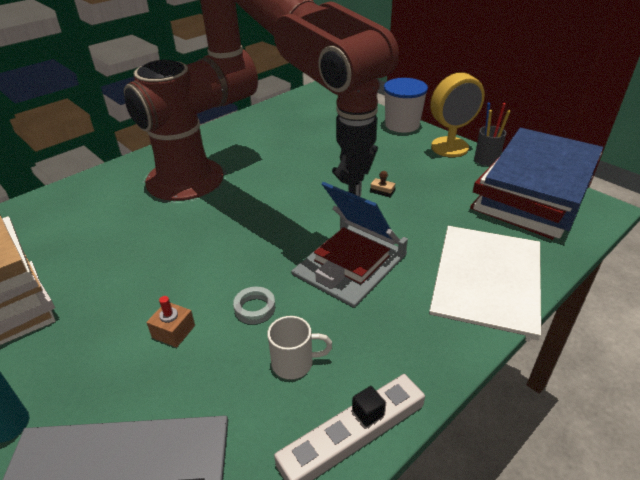

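>>> servo_tool:
  commands: [0,0,0,0,0.8,-1.1,0,0,0,0,0,0.9,-1,0,0,0,0,0,1,-0.95,0,0,0,0,0,1.1,-0.9,0,0,0,0,0,1.2,-0.8,0,0,0,0,0,1.2,-0.7,0]

```text
t: 3.3
tool_pos: [0.5783, 0.023, 0.1074]
tool_rot: [-1.562, -0.127, 0.128]
contact_force: [0.2, -0.2, 0.0]
opening: 0.0003
```

```bash
python3 -c "
from h import *
uvz()"
```

```text
t 3.3 u,v,z -0.0005 -0.1355 0.1074 F(u,v,z) 0.2 -0.3 0.0 turnfix [-0.005  0.009  0.   ]
```

>>> servo_tool:
  commands: [0,0,0,0,1.2,-0.2,0,0,0,0,0,1.2,0,0,0,0,0,0,1.2,0,0,0,0,0,0,0.8,0,0,0,0,0,0,0.4,0,0]

```text
t: 3.8
tool_pos: [0.5777, 0.0201, 0.0532]
tool_rot: [-1.563, -0.125, 0.13]
contact_force: [-3.1, -3.6, 6.3]
opening: 0.0001
```

```bash
python3 -c "
from h import *
uvz()
snap('scene','scene3')"
```

```text
t 3.8 u,v,z -0.0015 -0.1383 0.0532 F(u,v,z) -3.6 -3.1 6.3 turnfix [-0.004  0.009 -0.003]
```

View pics/scene3.png

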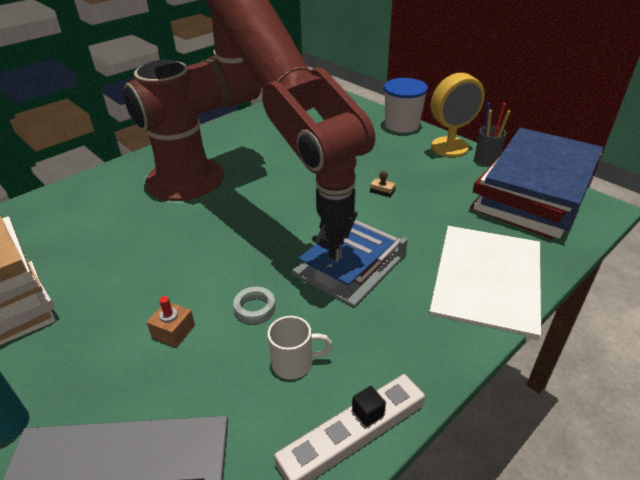

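>>> servo_tool:
  commands: [0,0,0,0,0.4,0,0,0,0,0,0,0.4,0,0,0,0,0,0,0.3,0,0]

```text
t: 4.15
tool_pos: [0.5782, 0.0198, 0.0465]
tool_rot: [-1.565, -0.125, 0.133]
contact_force: [-6.3, -1.1, 10.7]
opening: 0.0004
```

```bash
python3 -c "
from h import *
uvz()"
```

```text
t 4.15 u,v,z -0.001 -0.1387 0.0465 F(u,v,z) -6.4 -0.1 10.7 turnfix [-0.002  0.011 -0.005]
```

>>> servo_tool:
  commands: [0,0,0,0,0.4,0,0,0,0,0,0,0.3,0,0]

```text
t: 4.35
tool_pos: [0.5785, 0.0198, 0.0448]
tool_rot: [-1.566, -0.123, 0.136]
contact_force: [-10.3, -0.9, 18.2]
opening: -0.0001
```

```bash
python3 -c "
from h import *
uvz()"
```

```text
t 4.35 u,v,z -0.0007 -0.1387 0.0448 F(u,v,z) -10.3 0.7 18.2 turnfix [-0.002  0.012 -0.008]
```

>>> servo_tool:
  commands: [0,0,0,0,-1,0,0,0,0,0,0,-4,0,0,0,0,0,0,-5,-2,0,0,0,0,-3,-5,-4,0.5,0,0,0,-4,-3,-4,1,0,0,0,-4,0,-4,1,0,0,0,0,0,0,1]

```text
t: 5.05
tool_pos: [0.5121, -0.1108, 0.2146]
tool_rot: [-1.567, -0.134, 0.136]
contact_force: [-0.2, -0.2, -0.8]
opening: 0.0577
```

```bash
python3 -c "
from h import *
uvz()
snap('scene','scene4');snap('top','top4');snap('wrist','wrist4')
a=[cv2.imread(f'pics/{n}4.png') for n in('scene','wrist','top')]
a=[a[0][150:390,210:530],a[1][::2,::2],a[2][150:390,180:500]]
cv2.imwrite('pics/m4.png',np.hstack([cv2.resize(x,(400,300)) for x in a[:2]]));cv2.imwrite('pics/m4b.png',cv2.resize(a[2],(640,480)))
"
```

```text
t 5.05 u,v,z -0.0863 -0.2576 0.2146 F(u,v,z) -0.2 -0.2 -0.8 turnfix [-0.     0.019 -0.001]
```

View pics/m4.png

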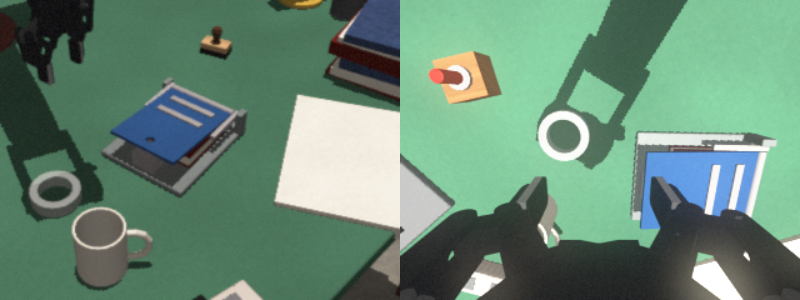

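View pics/m4b.png

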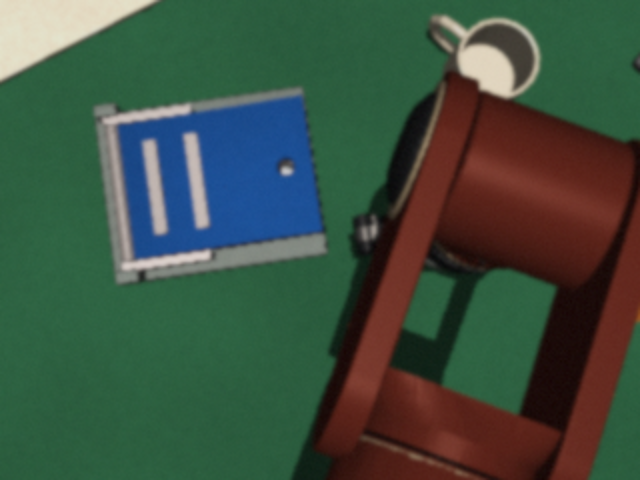

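```bash
python3 - <<'E'
from h import *
np.set_printoptions(precision=4,suppress=True)
s=load("scene4");t=load("top4")
def hole(d,c):
    x,y=int(c[0]),int(c[1]);w=8
    g=hsv(d)[y-w:y+w+1,x-w:x+w+1]
    m=(~blue(d)[y-w:y+w+1,x-w:x+w+1]).astype(np.uint8)
    print(m)
    k,l,st,ce=cv2.connectedComponentsWithStats(m)
    i=l[w,w] or 1
    return ce[i]+[x-w,y-w],st[i]
a,b=hole(t,(323.5,233.5)),hole(s,(330.8,261.2));print(a,b)
p,e=tri(t,a[0],s,b[0]);print("hole",p,e,"top@.062",onz(t,a[0],.062),"scene@.062",onz(s,b[0],.062))
sk=np.array([.5825,-.001]);print("expected from socket",sk+V[:2]*.0011)
print("u,v of hole",(p-H)@U,(p-H)@V)
go([.465,-.3155,.12],np.radians(98.8))
E
```

```text
[[0 0 0 0 0 0 0 0 0 0 0 0 0 0 0 0 0]
 [0 0 0 0 0 0 0 0 0 0 0 0 0 0 0 0 0]
 [0 0 0 0 0 0 0 0 0 0 0 0 0 0 0 0 0]
 [0 0 0 0 0 0 0 0 0 0 0 0 0 0 0 0 0]
 [0 0 0 0 0 0 0 0 0 0 0 0 0 0 0 0 0]
 [0 0 0 0 0 0 1 1 1 1 1 0 0 0 0 0 0]
 [0 0 0 0 0 1 1 1 1 1 1 1 0 0 0 0 0]
 [0 0 0 0 1 1 1 1 1 1 1 1 0 0 0 0 0]
 [0 0 0 0 1 1 1 1 1 1 1 1 0 0 0 0 0]
 [0 0 0 0 1 1 1 1 1 1 1 1 0 0 0 0 0]
 [0 0 0 0 1 1 1 1 1 1 1 1 0 0 0 0 0]
 [0 0 0 0 0 1 1 1 1 1 1 1 0 0 0 0 0]
 [0 0 0 0 0 1 1 1 1 1 1 0 0 0 0 0 0]
 [0 0 0 0 0 0 0 0 0 0 0 0 0 0 0 0 0]
 [0 0 0 0 0 0 0 0 0 0 0 0 0 0 0 0 0]
 [0 0 0 0 0 0 0 0 0 0 0 0 0 0 0 0 0]
 [0 0 0 0 0 0 0 0 0 0 0 0 0 0 0 0 0]]
[[0 0 0 0 0 0 0 0 0 0 0 0 0 0 0 0 0]
 [0 0 0 0 0 0 0 0 0 0 0 0 0 0 0 0 0]
 [0 0 0 0 0 0 0 0 0 0 0 0 0 0 0 0 0]
 [0 0 0 0 0 0 0 0 0 0 0 0 0 0 0 0 0]
 [0 0 0 0 0 0 0 0 0 0 0 0 0 0 0 0 0]
 [0 0 0 0 0 0 0 0 0 0 0 0 0 0 0 0 0]
 [0 0 0 0 0 0 0 0 0 0 0 0 0 0 0 0 0]
 [0 0 0 0 0 0 0 0 1 0 0 0 0 0 0 0 0]
 [0 0 0 0 0 1 1 1 1 1 1 0 0 0 0 0 0]
 [0 0 0 0 0 1 1 1 1 1 1 1 0 0 0 0 0]
 [0 0 0 0 0 0 1 1 1 1 1 0 0 0 0 0 0]
 [0 0 0 0 0 0 0 0 0 0 0 0 0 0 0 0 0]
 [0 0 0 0 0 0 0 0 0 0 0 0 0 0 0 0 0]
 [0 0 0 0 0 0 0 0 0 0 0 0 0 0 0 0 0]
 [0 0 0 0 0 0 0 0 0 0 0 0 0 0 0 0 0]
 [1 1 0 0 0 0 0 0 0 0 0 0 0 0 0 0 0]
 [1 1 1 0 0 0 0 0 0 0 0 0 0 0 0 0 0]]
(array([322.6667, 233.5614]), array([ 4,  5,  8,  8, 57], dtype=int32)) (array([329.8421, 261.8421]), array([ 5,  7,  7,  4, 19], dtype=int32))
hole [0.5815 0.0001 0.0597] 2.39445771754998e-05 top@.062 [0.5812 0.0002 0.062 ] scene@.062 [ 0.5834 -0.0016  0.062 ]
expected from socket [0.5823 0.0001]
u,v of hole -0.0007293262728816343 -0.15860719286512612
t 5.2 pos [ 0.514  -0.1073  0.2136] F [-0.7  0.3 -1.4] open 0.0789
 shift cm (tool axes) [ -8.47   9.33 -19.66]  turn [-0.002  0.023 -0.002]
```

>>> servo_tool:
  commands: [0,0.02,0,-2,1,-4.2,1,0,0,0,-2,1,-4.2,1,0,0,0,-2,1.5,-4.2,1,0,0,0,-1.5,1.5,-4.2,1,0,0,0,-1,1,-2.5,1,0,0,0,0,0,0,1]

```text
t: 5.8
tool_pos: [0.4667, -0.3086, 0.1473]
tool_rot: [-1.557, -0.136, 0.138]
contact_force: [-0.9, 0.7, 0.3]
opening: 0.0853
```

```bash
python3 -c "
from h import *
go([.465,-.3155,.058],np.radians(98.8))
snap('wrist','wrist5');snap('scene','scene5')
"
```

```text
t 5.8 pos [ 0.4667 -0.3086  0.1473] F [-0.9  0.7  0.3] open 0.0853
 shift cm (tool axes) [-0.28  8.93 -0.73]  turn [-0.009  0.021 -0.   ]
```

View pics/wrist5.png

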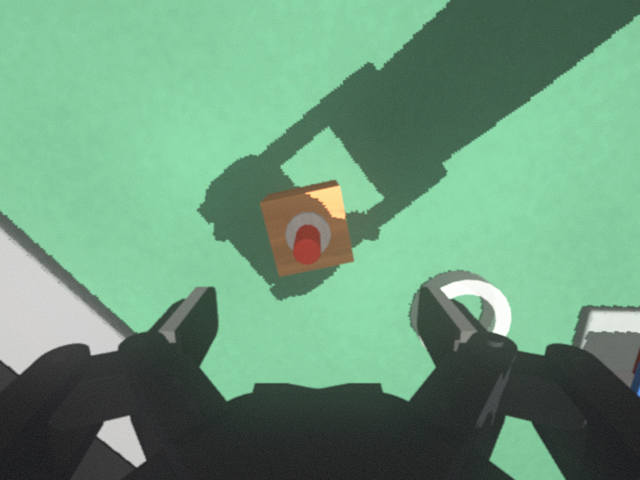

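```bash
python3 -c "
from h import *
w=load('wrist5');print(onz(w,(307,252),.092),onz(w,(307.5,234),.052))
m=red(w);m[350:]=0;ys,xs=np.nonzero(m);print(xs.min(),xs.max(),ys.min(),ys.max())
t=load('top0');print(tri(w,(307,252),t,(498.1,297.5)))
"
```

```text
[ 0.46589019 -0.31466032  0.092     ] [ 0.4651058  -0.31522382  0.052     ]Traceback (most recent call last):
  File "<string>", line 4, in <module>
    m=red(w);m[350:]=0;ys,xs=np.nonzero(m);print(xs.min(),xs.max(),ys.min(),ys.max())
                                                 ~~~~~~^^
    return umr_minimum(a, axis, None, out, keepdims, initial, where)
ValueError: zero-size array to reduction operation minimum which has no identity
```

>>> servo_tool:
  commands: [-0.009,0.02,0,-0.3,1,-0.8,1,0,0,0,0,3,0,1,0,0,0,0,3,0,1,0,0,0,0,1.5,0,1,0,0,0,0,0,0,1]

```text
t: 6.4
tool_pos: [0.4717, -0.3107, 0.0623]
tool_rot: [-1.572, -0.134, 0.124]
contact_force: [-0.6, 1.2, 0.0]
opening: 0.0853
```

```bash
python3 -c "
from h import *
go([.465,-.3152,.058],np.radians(98.8))
"
```

```text
t 6.4 pos [ 0.4717 -0.3107  0.0623] F [-0.6  1.2  0. ] open 0.0853
 shift cm (tool axes) [-0.74  0.42 -0.34]  turn [0.006 0.011 0.006]
```

>>> servo_tool:
  commands: [0.005,0.011,0.005,-0.7,0.3,-0.35,1,0,0,0,0,0,0,1,0,0,0,0,0,0,1]

```text
t: 6.7
tool_pos: [0.4666, -0.3148, 0.0609]
tool_rot: [-1.57, -0.124, 0.119]
contact_force: [0.0, -0.2, 0.6]
opening: 0.0854
```

```bash
python3 -c "
from h import *
go([.465,-.3152,.058],np.radians(98.8))
"
```

```text
t 6.7 pos [ 0.4666 -0.3148  0.0609] F [ 0.  -0.2  0.6] open 0.0854
 shift cm (tool axes) [-0.17  0.29 -0.02]  turn [0.003 0.001 0.003]
```

>>> servo_tool:
  commands: [0.003,0,0.003,-0.2,0.3,0,1,0,0,0,0,0,0,0,0,0,0,0,0,0,0,0,0,0,0,0,0,0,0,0,0,0,0,0,0,0,0,0,0,0,0,0,0,0,0,0,0,0,0]
  grip_force: 70

```text
t: 7.4
tool_pos: [0.466, -0.3162, 0.061]
tool_rot: [-1.57, -0.123, 0.119]
contact_force: [-0.3, 0.5, -0.8]
opening: 0.0162
```

```bash
python3 -c "
from h import *
go([.465,-.3152,.058],np.radians(98.8))
"
```

```text
t 7.4 pos [ 0.466  -0.3162  0.061 ] F [-0.3  0.5 -0.8] open 0.0162
 shift cm (tool axes) [-0.08  0.3   0.12]  turn [0.002 0.    0.003]
```

>>> servo_tool:
  commands: [0,0,0,0,0,0,0,0,0,0,0,-1,0,0,0,0,0,0,-2,0,0,0,0,0,0,-3,0,0,0,0,0,0,-3,0,0,0,0,0,0,-3,0,0,0,0,0,0,0,0,0]

```text
t: 8.1
tool_pos: [0.4652, -0.3159, 0.1856]
tool_rot: [-1.57, -0.124, 0.118]
contact_force: [0.8, -1.3, 1.3]
opening: 0.016
```

```bash
python3 -c "
from h import *
go([.582,-.0005,.19],np.radians(98.8))
snap('wrist','wrist6');snap('scene','scene6')
a=[cv2.imread(f'pics/{n}6.png') for n in('scene','wrist')]
a=[a[0][200:380,60:300],a[1][::2,::2]]
cv2.imwrite('pics/m6.png',np.hstack([cv2.resize(x,(400,300)) for x in a]))
"
```

```text
t 8.1 pos [ 0.4652 -0.3159  0.1856] F [ 0.8 -1.3  1.3] open 0.016
 shift cm (tool axes) [16.38 -0.48 29.37]  turn [0.003 0.    0.003]
```

View pics/m6.png

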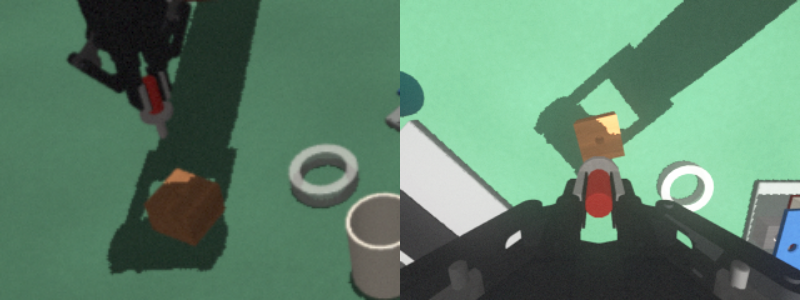

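>>> servo_tool:
  commands: [0,0,0,1.2,0,2.1,0,0,0,0,2.2,0,4,0,0,0,0,2.2,0,4,0,0,0,0,2.2,0,4,0,0,0,0,2.2,0,4,0,0,0,0,2.2,0,4,0,0,0,0,2,0,3.5,0,0,0,0,1,0,2,0,0,0,0,0,0,0,0,0,0,0,0,0,0,0]

```text
t: 9.2
tool_pos: [0.5631, -0.0045, 0.1571]
tool_rot: [-1.552, -0.09, 0.146]
contact_force: [-0.6, -1.1, -1.5]
opening: 0.0159
```

```bash
python3 -c "
from h import *
go([.582,-.0005,.15],np.radians(98.8))
"
```

```text
t 9.2 pos [ 0.5631 -0.0045  0.1571] F [-0.6 -1.1 -1.5] open 0.0159
 shift cm (tool axes) [1.95 0.64 0.1 ]  turn [-0.018 -0.003 -0.034]
```

>>> servo_tool:
  commands: [-0.018,-0.003,-0.034,1.9,0.5,0.1,0,0,0,0,0,0,0,0,0,0,0,0,0,0,0]

```text
t: 9.5
tool_pos: [0.5789, -0.0033, 0.1476]
tool_rot: [-1.568, -0.113, 0.123]
contact_force: [0.7, -0.1, -2.0]
opening: 0.016
```

```bash
python3 -c "
from h import *
go([.582,-.0005,.14],np.radians(98.8))
"
```

```text
t 9.5 pos [ 0.5789 -0.0033  0.1476] F [ 0.7 -0.1 -2. ] open 0.016
 shift cm (tool axes) [0.35 0.76 0.23]  turn [-0.001 -0.003 -0.007]
```

>>> servo_tool:
  commands: [0,-0.003,-0.008,0.4,0.8,0.3,0,0,0,0,0,0,0,0,0,0,0,0,0,0,0]

```text
t: 9.8
tool_pos: [0.5813, -0.0016, 0.1385]
tool_rot: [-1.567, -0.118, 0.118]
contact_force: [-0.0, -0.1, -0.2]
opening: 0.0159
```

```bash
python3 -c "
from h import *
go([.582,-.0005,.14],np.radians(98.8))
snap('wrist','wrist7');snap('scene','scene7');snap('top','top7')
a=[cv2.imread(f'pics/{n}7.png') for n in('scene','wrist')]
a=[a[0][180:300,250:410],a[1][::2,::2]]
cv2.imwrite('pics/m7.png',np.hstack([cv2.resize(x,(400,300),interpolation=cv2.INTER_CUBIC) for x in a]))
cv2.imwrite('pics/m7s.png',cv2.resize(cv2.imread('pics/scene7.png')[190:290,270:400],None,fx=6,fy=6,interpolation=cv2.INTER_CUBIC))
"
```

```text
t 9.8 pos [ 0.5813 -0.0016  0.1385] F [-0.  -0.1 -0.2] open 0.0159
 shift cm (tool axes) [ 0.08 -0.15  0.1 ]  turn [-0.001 -0.003 -0.   ]
```

View pics/wrist7.png

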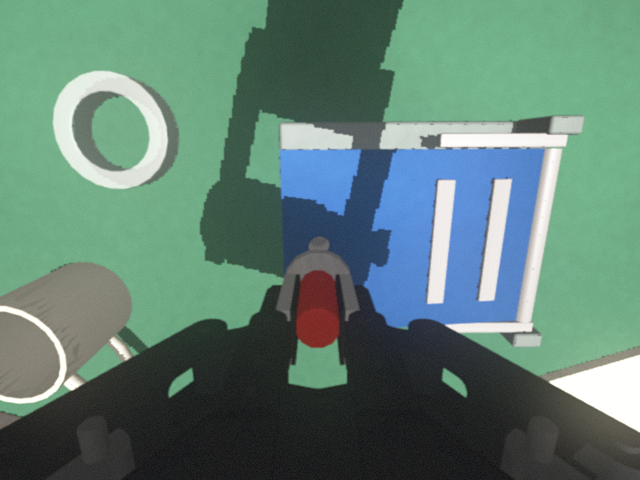

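View pics/m7s.png

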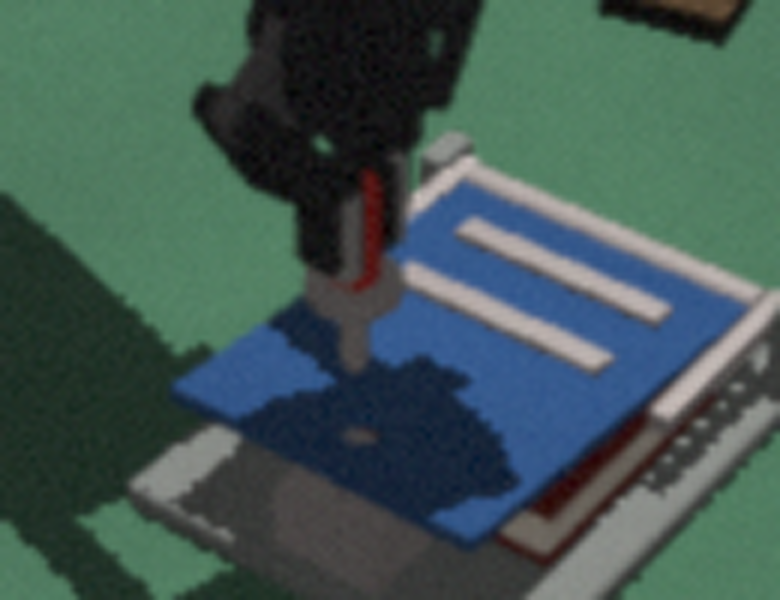

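View pics/top7.png

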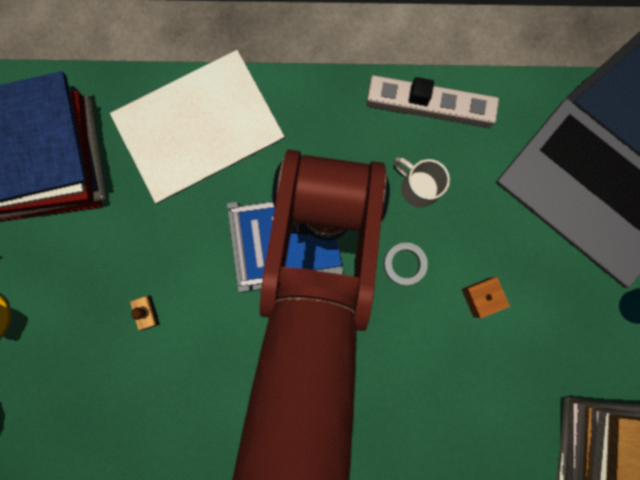

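```bash
python3 - <<'E'
from h import *
np.set_printoptions(precision=4,suppress=True)
w=load('wrist7');s=load('scene7')
K=cv2.resize(w["frame"][215:365,260:380,::-1],None,fx=5,fy=5,interpolation=cv2.INTER_CUBIC)
cv2.imwrite("pics/m7w.png",K[:600])
c=s["cam_to_world"]
print("tip",tri(w,(318.8,243),s,(328.9,251.3)))
for n,d,u in(("w",w,(318.8,243)),("s",s,(328.9,251.3))):print(n,onz(d,u,.0895))
print("handle top w",onz(w,(317.5,328),.1295), onz(w,(317.5,328),.1275))
print("hole now scene",onz(s,(359/6+270,436/6+190),.0615))
E
```

```text
tip (array([0.575 , 0.0004, 0.0836]), np.float64(0.005168835242866805))
w [ 0.5718 -0.002   0.0895]
s [ 0.581  -0.0018  0.0895]
handle top w [0.6048 0.0021 0.1295] [0.606  0.0023 0.1275]
hole now scene [ 0.5848 -0.003   0.0615]
```

View pics/m7w.png

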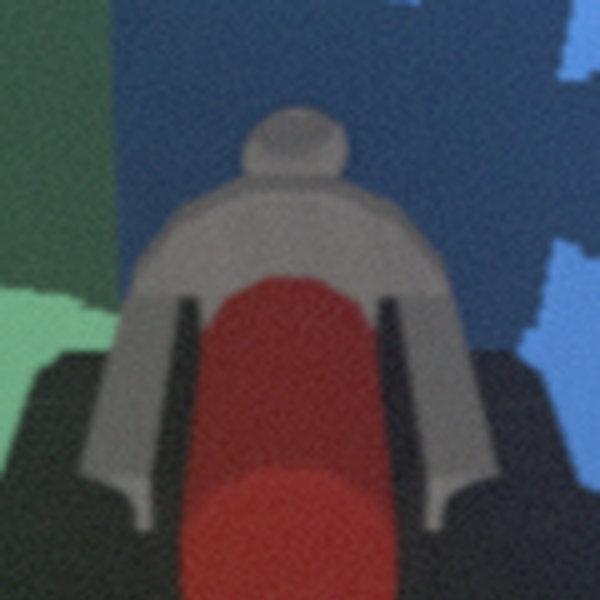

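```bash
python3 - <<'E'
from h import *
np.set_printoptions(precision=4,suppress=True)
o,P,Q=tool();print(P,o["q"].round(3))
def proj(d,p):
    T=d["cam_to_world"];c=T[:3,:3].T@(np.array(p)-T[:3,3]);k=d["camera_matrix"]@c;return (k[:2]/k[2]).round(1)
for i in("5","6","7"):
    w=load("wrist"+i);print(i,"cam in ...",w["cam_to_world"][:3,3],w["cam_to_world"][:3,2])
w=load("wrist7");s=load("scene7")
for dx in(0,):
  for z,n in((-.049,"tip"),(-.016,"collar under"),(-.009,"collar top"),(.031,"handle top")):
    p=P+[0,0,z];print(n,proj(w,p),proj(s,p))
print("handle top w",onz(w,(317.5,325),P[2]+.031))
C=Q.inv().apply(w["cam_to_world"][:3,3]-P);print("cam in tool",C)
w6=load("wrist6")
# depth at tip etc
C=cloud(w);Cs=cloud(s)
for u,v in((319,241),(319,252),(318,262),(317,300),(317,326)):print((u,v),C[v,u],w["depth"][v,u])
for u,v in((329,251),(329,247),(329,240),(332,228)):print((u,v),Cs[v,u])
E
```

```text
[ 0.5814 -0.0014  0.1386] [-0.131  0.025  1.8    0.001  1.317 -1.852]
5 cam in ... [ 0.4012 -0.3215  0.2905] [ 0.2579  0.0548 -0.9646]
6 cam in ... [ 0.3988 -0.3257  0.3286] [ 0.2637  0.0383 -0.9639]
7 cam in ... [ 0.5155 -0.0117  0.2817] [ 0.2599  0.0406 -0.9648]
tip [317.4 258.4] [329.2 251.3]
collar under [317.6 279.6] [329.1 238.8]
collar top [317.6 285.2] [329.1 236. ]
handle top [317.8 328.5] [329. 220.]
handle top w [ 0.58   -0.0017  0.1696]
cam in tool [-0.0668 -0.143  -0.0002]
(319, 241) [0.5896 0.0013 0.0227] 0.2696508
(319, 252) [ 0.5646 -0.0032  0.1291] 0.16028927
(318, 262) [ 0.569 -0.003  0.131] 0.15967363
(317, 300) [ 0.5727 -0.003   0.164 ] 0.12877087
(317, 326) [ 0.5802 -0.0019  0.1701] 0.12484005
(329, 251) [ 0.5828 -0.0032  0.0923]
(329, 247) [ 0.5835 -0.0038  0.1037]
(329, 240) [ 0.5906 -0.0105  0.1301]
(332, 228) [ 0.5899 -0.0015  0.1548]
```

```bash
python3 - <<'E'
from h import *
np.set_printoptions(precision=4,suppress=True)
w=load("wrist7");s=load("scene7")
f=w["frame"].astype(int)
# grey mask: low saturation near hole
m=(hsv(w)[...,1]<80)
for v in range(232,256): print(v,[int(u) for u in np.nonzero(m[v,295:345])[0][[0,-1]]+295] if m[v,295:345].any() else None)
E
```

```text
232 None
233 None
234 None
235 None
236 [317, 320]
237 [315, 324]
238 [313, 325]
239 [312, 327]
240 [311, 328]
241 [310, 328]
242 [309, 329]
243 [309, 329]
244 [309, 329]
245 [308, 329]
246 [308, 329]
247 [308, 329]
248 [308, 328]
249 [308, 328]
250 [307, 328]
251 [305, 330]
252 [303, 331]
253 [301, 333]
254 [299, 335]
255 [297, 338]
```

```bash
python3 - <<'E'
from h import *
np.set_printoptions(precision=4,suppress=True)
w=load("wrist7")
m=(hsv(w)[...,1]<80)
pts=[]
for v in range(236,250):
    i=np.nonzero(m[v,295:345])[0]+295; 
    for e in(i[0]-.0,i[-1]+1.-.0): pts.append(onz(w,(e-.5+.0,v),.0612)[:2])
pts=np.array(pts)
from scipy.optimize import least_squares
r=least_squares(lambda q:np.hypot(*(pts-q[:2]).T)-.0075,[.58,0]);print("hole (wrist, r fixed)",r.x,np.abs(r.fun).max())
r=least_squares(lambda q:np.hypot(*(pts-q[:2]).T)-q[2],[.58,0,.0075]);print("hole free r",r.x)
for z in(.06,.0625):print(z,onz(w,(318.9,247),z))
print(tri(w,(318.9,247),load("top4"),(322.67,233.56)),tri(w,(318.9,247),load("scene4"),(329.84,261.84)))
o,P,Q=tool();print(P,onz(w,(317.5,325),P[2]+.031))
E
```

```text
hole (wrist, r fixed) [ 0.5823 -0.0003] 0.0006344948545182047
hole free r [ 0.5824 -0.0003  0.0076]
0.06 [0.5832 0.     0.06  ]
0.0625 [ 0.5825 -0.0001  0.0625]
(array([ 0.5806, -0.0001,  0.0681]), np.float64(0.0008150736582829043)) (array([ 0.5827, -0.0004,  0.061 ]), np.float64(0.0008658766577559397))
[ 0.5814 -0.0014  0.1386] [ 0.58   -0.0017  0.1696]
```

>>> servo_tool:
  commands: [0,-0.003,0,0.2,0.8,0.1,0,0,0,0,0,0.8,0,0,0,0,0,0,0,0,0]

```text
t: 10.25
tool_pos: [0.5837, 0.0001, 0.122]
tool_rot: [-1.567, -0.122, 0.12]
contact_force: [-0.2, 0.2, -0.7]
opening: 0.0159
```

```bash
python3 -c "
from h import *
go([.5827,-.0006,.11],np.radians(98.8));uvz()
"
```

```text
t 10.25 pos [5.837e-01 1.000e-04 1.220e-01] F [-0.2  0.2 -0.7] open 0.0159
 shift cm (tool axes) [-0.11  1.2  -0.05]  turn [-0.001  0.     0.001]
t 10.25 u,v,z 0.0014 -0.159 0.122 F(u,v,z) -0.2 0.3 -0.7 turnfix [-0.001  0.     0.001]
```

>>> servo_tool:
  commands: [0,0,0,-0.1,0.3,-0.05,0,0,0,0,0,0.4,0,0,0,0,0,0,0,0,0]

```text
t: 10.55
tool_pos: [0.5824, -0.0005, 0.1137]
tool_rot: [-1.567, -0.121, 0.121]
contact_force: [-0.4, 0.6, -1.4]
opening: 0.0159
```

```bash
python3 -c "
from h import *
go([.5827,-.0006,.10],np.radians(98.8));uvz()
snap('scene','scene8');snap('wrist','wrist8')
cv2.imwrite('pics/m8s.png',cv2.resize(cv2.imread('pics/scene8.png')[190:290,270:400],None,fx=6,fy=6,interpolation=cv2.INTER_CUBIC))
"
```

```text
t 10.55 pos [ 5.824e-01 -5.000e-04  1.137e-01] F [-0.4  0.6 -1.4] open 0.0159
 shift cm (tool axes) [ 0.02  1.37 -0.02]  turn [-0.001  0.001 -0.   ]
t 10.55 u,v,z 0.0001 -0.1594 0.1137 F(u,v,z) -0.3 0.6 -1.4 turnfix [-0.001  0.001 -0.   ]
```

View pics/m8s.png

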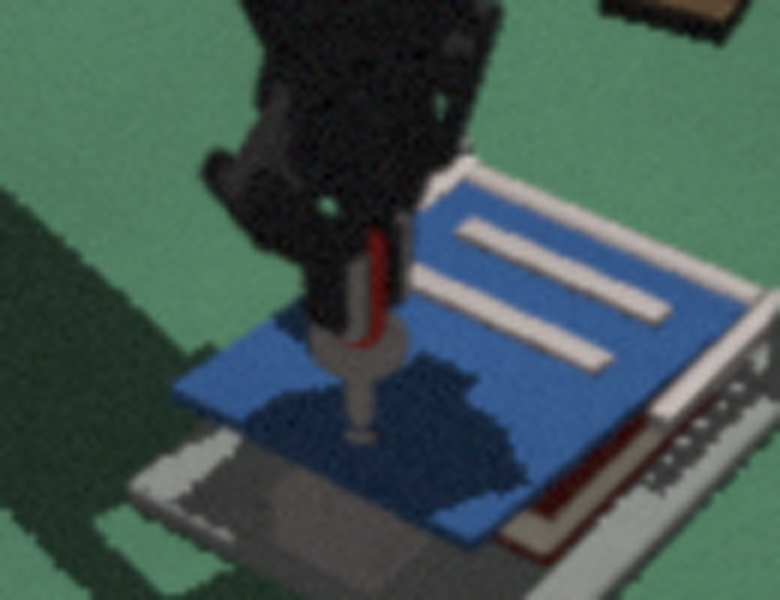

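>>> servo_tool:
  commands: [0,0,0,0,0.5,0,0,0,0,0,0,0.5,0,0,0,0,0,0,0.4,0,0,0,0,0,0,0,0,0]

```text
t: 11.05
tool_pos: [0.5832, -0.0006, 0.0998]
tool_rot: [-1.567, -0.123, 0.12]
contact_force: [0.1, -0.4, -0.7]
opening: 0.0158
```

```bash
python3 -c "
from h import *
go([.5827,-.0009,.09],np.radians(98.8));uvz()
"
```

```text
t 11.05 pos [ 0.5832 -0.0006  0.0998] F [ 0.1 -0.4 -0.7] open 0.0158
 shift cm (tool axes) [-0.06  0.98 -0.03]  turn [-0.     0.001  0.002]
t 11.05 u,v,z 0.0008 -0.1596 0.0998 F(u,v,z) 0.0 -0.4 -0.7 turnfix [-0.     0.001  0.002]
```

Tip is inside the plate's hole with no contact force; continue toward the socket.

>>> servo_tool:
  commands: [0,0,0,-0.05,0.5,-0.05,0,0,0,0,0,0.5,0,0,0,0,0,0,0,0,0]

```text
t: 11.35
tool_pos: [0.5827, -0.0012, 0.0887]
tool_rot: [-1.567, -0.122, 0.12]
contact_force: [-0.1, -0.4, -0.7]
opening: 0.0157
```

```bash
python3 -c "
from h import *
go([.5827,-.0009,.08],np.radians(98.8));uvz()
"
```

```text
t 11.35 pos [ 0.5827 -0.0012  0.0887] F [-0.1 -0.4 -0.7] open 0.0157
 shift cm (tool axes) [0.   0.87 0.03]  turn [-0.     0.001  0.002]
t 11.35 u,v,z 0.0002 -0.1601 0.0887 F(u,v,z) -0.1 -0.4 -0.7 turnfix [-0.     0.001  0.002]
```

>>> servo_tool:
  commands: [0,0,0,0,0.4,0,0,0,0,0,0,0.4,0,0,0,0,0,0,0,0,0]

```text
t: 11.65
tool_pos: [0.5827, -0.0012, 0.0799]
tool_rot: [-1.567, -0.122, 0.12]
contact_force: [0.0, 0.1, -0.9]
opening: 0.016
```

```bash
python3 -c "
from h import *
go([.5827,-.0009,.07],np.radians(98.8));uvz()
"
```

```text
t 11.65 pos [ 0.5827 -0.0012  0.0799] F [ 0.   0.1 -0.9] open 0.016
 shift cm (tool axes) [0.   0.99 0.03]  turn [-0.     0.001  0.002]
t 11.65 u,v,z 0.0002 -0.1601 0.0799 F(u,v,z) 0.0 0.1 -0.9 turnfix [-0.     0.001  0.002]
```

>>> servo_tool:
  commands: [0,0,0,0,0.4,0,0,0,0,0,0,0.4,0,0,0,0,0,0,0.2,0,0]

```text
t: 11.95
tool_pos: [0.5836, -0.0019, 0.0712]
tool_rot: [-1.569, -0.124, 0.119]
contact_force: [-1.8, -1.0, 3.5]
opening: 0.016
```

```bash
python3 -c "
from h import *
go([.5827,-.0009,.06],np.radians(98.8));uvz()
"
```

```text
t 11.95 pos [ 0.5836 -0.0019  0.0712] F [-1.8 -1.   3.5] open 0.016
 shift cm (tool axes) [-0.08  1.12  0.11]  turn [0.001 0.001 0.003]
t 11.95 u,v,z 0.001 -0.1609 0.0712 F(u,v,z) -1.9 -0.7 3.5 turnfix [0.001 0.001 0.003]
```

>>> servo_tool:
  commands: [0,0,0,-0.05,0.4,0.05,0,0,0,0,0,0.4,0,0,0,0,0,0,0.4,0,0]

```text
t: 12.25
tool_pos: [0.5841, -0.0022, 0.0613]
tool_rot: [-1.57, -0.125, 0.118]
contact_force: [-5.2, -2.0, 9.8]
opening: 0.0156
```

```bash
python3 -c "
from h import *
go([.5827,-.0009,.06],np.radians(98.8));uvz()
"
```

```text
t 12.25 pos [ 0.5841 -0.0022  0.0613] F [-5.2 -2.   9.8] open 0.0156
 shift cm (tool axes) [-0.11  0.13  0.15]  turn [0.003 0.001 0.004]
t 12.25 u,v,z 0.0014 -0.1613 0.0613 F(u,v,z) -5.4 -1.2 9.8 turnfix [0.003 0.001 0.004]
```

>>> servo_tool:
  commands: [0,0,0,-0.15,0.3,0.1,0,0,0,0,-0.1,0.3,0,0,0,0,0,0,0.2,0,0]

```text
t: 12.55
tool_pos: [0.5845, -0.0022, 0.061]
tool_rot: [-1.572, -0.128, 0.115]
contact_force: [-8.3, 0.3, 12.4]
opening: 0.0162
```

```bash
python3 -c "
from h import *
go([.5827,-.0009,.06],np.radians(98.8));uvz()
"
```

```text
t 12.55 pos [ 0.5845 -0.0022  0.061 ] F [-8.3  0.3 12.4] open 0.0162
 shift cm (tool axes) [-0.16  0.1   0.16]  turn [0.005 0.001 0.008]
t 12.55 u,v,z 0.0018 -0.1614 0.061 F(u,v,z) -8.2 1.6 12.4 turnfix [0.005 0.001 0.008]
```

>>> servo_tool:
  commands: [0.005,0,0.008,-0.3,0.4,0.1,0,0.005,0,0.008,-0.3,0.5,0.1,0,0.005,0,0.008,-0.3,0.5,0.1,0]

```text
t: 12.85
tool_pos: [0.5842, -0.0023, 0.0607]
tool_rot: [-1.563, -0.123, 0.121]
contact_force: [-6.5, -0.9, 21.2]
opening: 0.0157
```

```bash
python3 -c "
from h import *
go([.5827,-.0009,.06],np.radians(98.8));uvz()
"
```

```text
t 12.85 pos [ 0.5842 -0.0023  0.0607] F [-6.5 -0.9 21.2] open 0.0157
 shift cm (tool axes) [-0.13  0.07  0.16]  turn [-0.004  0.002  0.001]
t 12.85 u,v,z 0.0015 -0.1614 0.0607 F(u,v,z) -6.6 0.1 21.2 turnfix [-0.004  0.002  0.001]
```

```bash
python3 -c "
from h import *
np.set_printoptions(precision=4,suppress=True)
snap('wrist','wrist9');s=snap('scene','scene9');t=snap('top','top9')
a=cv2.resize(cv2.imread('pics/scene9.png')[190:290,270:400],(400,300),interpolation=cv2.INTER_CUBIC)
cv2.imwrite('pics/m9.png',np.hstack([a,cv2.resize(cv2.imread('pics/wrist9.png'),(400,300))]))
uvz()
m=np.zeros((480,640),bool);m[200:300,280:400]=1
m&=blue(s)&(s['depth']>0);m=cv2.erode(m.astype(np.uint8),np.ones((3,3)))>0
P=cloud(s)[m]
for _ in range(4):
    c=P.mean(0);n=np.linalg.svd(P-c)[2][2];r=(P-c)@n;P=P[abs(r)<max(.003,2*r.std())]
n*=np.sign(n[2]);print(len(P),'plate slope rad along V',-(n@V)/n[2]*-1,'along U',n@U/n[2],'z',P[:,2].mean(),np.percentile(P[:,2],[5,95]),'v',c@V-H@V)
"
```

```text
t 13.0 u,v,z 0.0015 -0.1615 0.0607 F(u,v,z) -6.0 0.1 20.4 turnfix [-0.004  0.002  0.001]
1129 plate slope rad along V -0.0044025570791209195 along U -0.0013723722623724503 z 0.046424044290946404 [0.0443 0.0486] v -0.11278226024920043
```

View pics/m9.png

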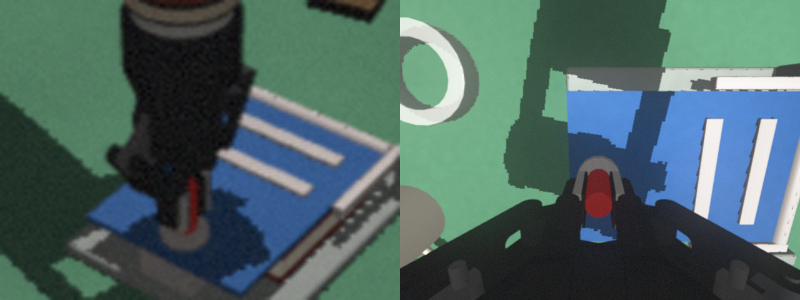

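```bash
python3 -c "
from h import *
a=load('top0')['frame'];b=load('top9')['frame']
for n,(x,y,w) in dict(tape=(406,264,26),mug=(425,183,30),stamp=(143,312,20)).items():
    p=a[y-w:y+w,x-w:x+w].astype(int);q=b[y-w:y+w,x-w:x+w].astype(int);print(n,abs(p-q).mean().round(1))
from station import ticket
uvz();print(ticket.finish_job())"
```

```text
tape 8.2
mug 8.3
stamp 6.8
t 13.0 u,v,z 0.0015 -0.1615 0.0607 F(u,v,z) -6.0 0.1 20.4 turnfix [-0.004  0.002  0.001]
the job is handed in; nothing more can be done
None
```

I swung the blue plate down to its hard stop, took the pin from the stand and pushed it through the plate's hole into the socket. I handed the job in at 13.0 s, with the arm still gripping the handle and pressing down.

- **Plate shut:** In the last scene view its slope was about 0.004 rad and its height 46.4 mm, against an expected 46 mm.
- **Pin bottomed:** The tool height stayed at 60.7–61 mm while the push rose from 12 to 21 N. That is the same height above the bottom as when I picked the pin up, so the pin was fully down and had not slipped in the grip. The steady push at hand-in was 20 N.
- **Side force:** About 6 N of sideways force remained on the tool along the hinge line. I reduced it from 8 N but did not remove it.
- **Grip reading:** The gripper read about 16 mm on the 18 mm handle throughout, so that reading is off by 2 mm. The pin still stayed firmly held.
- **Measurements that disagreed:** In one wrist view I first took the plate's hole for the pin tip. The depth reading showed the mistake, and I re-measured the hole at (0.582, 0.000) before inserting. The top and scene views of the hole differed by about 2–3 mm.
- **Bystanders:** The mean pixel change was only 7–8 levels at the tape, mug and stamp between the first and last top views. I had no baseline for that number. The tape, mug and stamp also looked in place in the top view taken just before insertion.

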